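# Lock the engine cradle's saddle with its pin

### The job

Take the lock pin, the one with the straight knurled knob, out of the wooden block, put its shank down the steel bush of the engine cradle's sliding saddle and, pressing lightly, push the saddle along the rail towards the fixed jaw until the pin drops into the hole hidden in the bar below. Then press the pin fully home, with its knob resting on the bush, and let go. Work by feel with a light hand, easing off rather than forcing a pin that jams, and leave the other tools and parts where they are.

Things in the scene. Friction and masses are not known exactly. Their poses are not given: they have to be found in the camera images.
- pin_grip (a point): Middle of the lock pin's knob (grasp here). Bare steel: knob = upright cylinder, 28 mm diameter, 45 mm high, with dark knurl rings; below it a 12 mm shank, 62 mm long, its last 7 mm tapering to 7 mm. This point is on the axis, 84.5 mm above the tip, 22.5 mm from the knob's top and underside. 0.14 to 0.28 kg. Starts upright in a hole of the block, tip 8 mm above the table; lift 45 mm to clear it
- pin_tip (a point): The lock pin's lower tip, on its axis; its z axis runs up along the pin
- block: Fixed wooden block, 210 x 60 x 50 mm high; origin at the centre of its underside. Three upright 13.5 mm holes, 42 mm deep, in a row along its x axis at -75, 0 and +75 mm; which of the three tools stands in which hole varies
- tee_grip (a point): Middle of the cross bar of a tool with a T handle (70 mm bar) standing in the block, 100 mm above the table; not to be touched
- drift_grip (a point): Centre of the 32 mm ball head of another tool standing in the block, 102 mm above the table; not to be touched
- cradle: Fixed engine cradle: grey hollow rail, 290 mm long along its x axis, 80 wide, 50 high. Origin on the table under the middle of the saddle's travel; x axis along the rail towards the fixed jaw (110 mm high, 139 to 155 mm along +x), z up. A slot in its top, hidden under the saddle, lets the pin through on the centre line (y = 0)
- bar_face (a point): Point on the top face of the steel bar hidden in the rail, 36 mm above the cradle's origin (38.5 mm below the bush mouth). The bar gives on springs: about 2 N to start, then 1.8 N per mm, rigid after 4 mm. It has one 17 mm hole on the centre line, deep enough for the shank. The hole is under the bush at a saddle value somewhere from 0.032 to 0.062, unknown and not measured
- saddle (a joint): Place of the saddle along the cradle's +x, m: 0 at the end away from the fixed jaw, 0.07 at most. Starts at 0 to 0.02, slides with 1.5 to 2 N friction, stays where left. The saddle: aluminium plate 164 x 70 x 8 mm on the rail, carrying the bush at its middle and, 65 to 84 mm from it towards the fixed jaw, an upright jaw, top 104 mm above the table
- bush_mouth (a point): Centre of the upper mouth of the bush, a 36 x 36 x 16 mm steel block on the saddle with an upright 14 mm through hole, 24 mm long; mouth 74.5 mm above the table. With the pin home the knob's underside rests here and the tip is 62 mm below this point. A sideways push on the knob is levered up about five-fold at bush and hole; contacts adding up to 90 N count as forced
- socket_center (a point): Middle of a steel socket standing on the bench, a cylinder 24 mm in diameter and 35 mm tall; a bystander
- plug_mid (a point): Middle of a spark plug standing on the bench, 60 mm tall, up to 20 mm thick, white ceramic top; a bystander
There are look-alikes about, which are no part of the job. Leave any blue or yellow look-alike of the part that bears pin_grip alone.

How it is judged:
On the way, in this order (a step that is already met when the one before it is completed fails the run):
1. the pin's shank is down in the bush but not yet in the bar's hole (z of pin_tip in the frame of bush_mouth between -0.046 and -0.018 m and horizontal distance between pin_tip and bush_mouth below 0.004 m), for 0.1 s.
2. the saddle has been slid along with the pin in its bush (distance of bush_mouth from where it was at the start of the episode above 0.006 m and z of pin_tip in the frame of bush_mouth below -0.018 m and horizontal distance between pin_tip and bush_mouth below 0.006 m), for 0.1 s.
3. the pin has dropped into the hidden hole and is home (z of pin_tip in the frame of cradle below 0.0155 m and horizontal distance between pin_tip and bush_mouth below 0.004 m), for 0.2 s.
At the end, for the whole second after the job is handed in: The lock pin stands upright (within 0.08 rad) in the bush (tip within 4 mm of the bush axis), passed through the bar's hole and home: knob within 3 mm of the bush mouth (tip below 15.5 mm above the table); pin and saddle at rest, pin released (all of step 3 and angle between pin_tip's own z axis and vertical below 0.08 rad and velocity of joint saddle between -0.005 and 0.005 m/s and linear speed of pin below 0.01 m/s); the robot touches nothing.
It fails at once if the pin is forced: its contacts with the cradle (bush, bar and rail added up) pass 90 N (contact force between pin and cradle above 90 N).
It fails at once if another tool is pulled from the block (distance of any of tee_grip, drift_grip from where it was at the start of the episode above 0.02 m).
It fails at once if the socket or the spark plug is pushed away (distance of any of socket_center, plug_mid from where it was at the start of the episode above 0.03 m).
It also fails if it takes over 54 s, if anything falls off the work surface, if the arm or the gripper's body presses on something with over 40 N, if the wrist force passes 120 N, or if a joint passes its speed limit or range.

### The arm

A 6-joint arm with a two-finger parallel gripper is mounted at the origin on the work surface. World frame = base frame: x ahead of the robot, y to its left, z up, the work surface at z = 0. Lengths are in m, angles in rad, forces in N, time in s.
With the tool pointing down it reaches from about 0.35 to 0.975 m from the base axis. Payload 4.9 kg.
Tool frame: the origin (TCP) lies on the centre line of the jaws, within the pads' length; the fingertips stand 17 mm ahead of it and the grasp point (between the pads) lies 2 mm behind it (ctrl.tcp_to_tips is the x of the fingertips in the tool frame, in m); x points along the fingers, z is the direction in which the jaws open and shut, and the axes are right-handed (so a half turn about x gives the same grasp; the last joint's range is limited). The gripper opens to 85 mm and grips with 20 to 120 N. Pads are 22 mm wide; open, the fingers measure 114 mm over their backs; the gripper's body (76 mm by 85 mm) begins 54 mm behind the grasp point. The pads swing forward as they close: fully open they stand 13 mm farther back than shut.
Start: joints at [1.211, 0.053, 1.613, -0, 1.476, -0.119], TCP at [0.149, 0.607, 0.248] pointing down, gripper open.
Joint ranges: [-3.01, 3.01], [-1.01, 2.22], [0.06, 2.58], [-1.02, 4.17], [0.09, 2.62], [-3.14, 3.14]. Speed limits (rad/s): [2.57, 2.57, 3.14, 3.14, 3.14, 3.14].

### API

Orientations are given as a rotation vector (axis times angle).
In Python, from station import ctrl, cams, finder gives the robot as it stands.
- The arm moves only by the tool step_arm, never from a script. Its argument "moves" is a list of rows, each a list of 3 entries, a list of its own where there are three numbers: the shift along the tool's x, y, z in cm, then the turn, a rotation vector about the tool's x, y, z in degrees, then the opening, from 0 (shut) to 1 (fully open). A call has exactly 10 rows; each row is the pose to reach, as a shift and turn from the pose measured when the call began, along the tool's axes at that moment; what a row does not reach only later rows make up. A row lasts 1/12 s, in which the tool goes at most 41.7 mm and 7.16 degrees, less where a joint would pass 70% of its speed; a pose out of reach is approached as far as the arm can. A call with a gripper value outside its range is refused whole. The fingers move at their own pace and stop on an object; "grip_force" is the grip in N (left out, the last holds). Time passes only in rows, so rows that repeat a pose let the fingers close, or fill a call up. It gives the time, the measured TCP pose, the force and the opening at its end, in the units of the state.
- ctrl.get_obs(): the state, without advancing time (a new reading comes with each control period).
- cams.get_image(name): name is "scene" or "top"; returns a dict with "pixels" (480x640x3 uint8, blue, green, red), "fx", "fy", "cx", "cy" (pixels), "position" and "attitude" of the camera in the world. Camera axes: x right, y up, looking along -z (the intrinsics and any distortion apply to the point x, -y, -z); pixel columns grow to the right and rows downward; lengths in m; the calibration is good to about 2 mm. A picture is of the moment at which its call begins. There is no depth.
- ctrl.finish_job(): hands the job in, once; it reports no verdict.
Trained networks look in the newest picture that a camera, given by its name, has taken for a name from the list of things; names that differ only in an ending like _2 or _b are one class to them, and where a whole thing is asked for, a point or a joint stands for the part that bears it (a point fixed in the world has none). Each returns a list of dicts, best first, with "conf" (0 to 1); they miss things now and then, are a little off and sometimes report something else, mostly with a low value. They report only what shows in the picture. A call takes as long as a camera call. They do not tell look-alikes from the thing itself.
- finder.find_in(camera, name): "at" ([column, row] in pixels, amid what is visible of it).
- finder.regions_of(camera, name): "region" (480x640 bool, what is visible of it) and "at" ([column, row] in pixels, amid what is visible of it).
- finder.tip_of(camera, name): "at" ([column, row] in pixels: a listed point, or the origin of a listed thing).
The state is a dict: "t": time; "q": joint angles; "dq": joint speeds; "effort": joint torques, N m; "tool_pos": TCP position; "tool_rot": TCP orientation; "contact_force": force on the tool from outside, world axes, zero at the start; "wrist_torque": the same for the moment, N m; "opening": finger opening in m.
Only numpy, scipy, OpenCV 4.12 (cv2) and the standard library are available. Lean on these libraries where they do the work, as an engineer would, in place of code of your own. Each camera call takes 0.05 s, during which the arm holds its last target. There are 200 camera calls.

## Working session

There is one attempt and no reset: what is moved stays moved. The work goes in short steps, Python scripts to look and compute and a tool call to move; the robot and the scene stay as the last step left them, time stands still between calls to the robot, and variables do not carry over. Pictures are saved under pics/ and viewed, on a budget of 10 in all, crops included, one or two more only if the job needs it, and the job is handed in when it is done.

Besides the shell and the picture viewer there is one more tool, called after "Emit:" by a JSON object that holds its "api" and its "payload", one argument or row to a line. step_arm: Moves the arm, as the interface text tells. Its arguments: {"type":"object","properties":{"moves":{"type":"array"},"grip_force":{"type":"number"}},"required":["moves"]}

```bash
mkdir -p pics; ls
cat > h.py <<'E'
import numpy as np, cv2
from scipy.spatial.transform import Rotation as R
from station import ctrl, cams, finder
def rot(a):
    a=np.asarray(a,float)
    if a.shape==(3,3): return a
    return (R.from_rotvec(a) if a.size==3 else R.from_quat(a)).as_matrix()
def ray(im,px):
    d=np.array([(px[0]-im['cx'])/im['fx'],-(px[1]-im['cy'])/im['fy'],-1.])
    return np.array(im['position']),rot(im['attitude'])@d
def atz(im,px,z):
    p,d=ray(im,px); return p+d*(z-p[2])/d[2]
def proj(im,P):
    c=rot(im['attitude']).T@(np.asarray(P)-im['position'])
    return np.array([im['cx']-im['fx']*c[0]/c[2], im['cy']+im['fy']*c[1]/c[2]])
def tri(a,pa,b,pb):
    p,d=ray(a,pa);q,e=ray(b,pb)
    s=np.linalg.lstsq(np.c_[d,-e],q-p,rcond=None)[0]
    A=p+s[0]*d;B=q+s[1]*e
    return (A+B)/2,np.linalg.norm(A-B)
E
python3 - <<'E'
from h import *
ims={}
for c in('scene','top'):
    im=cams.get_image(c);ims[c]=im
    cv2.imwrite(f'pics/{c}0.png',im['pixels'])
    print(c,{k:v for k,v in im.items() if k!='pixels'})
    for n in('pin_grip','pin_tip','tee_grip','drift_grip','bush_mouth','block','cradle','socket_center','plug_mid'):
        print(n,[(np.round(d['at']).tolist(),round(d['conf'],2)) for d in finder.tip_of(c,n)][:5])
print(ctrl.get_obs())
E
```

```text
pics
scene {'fx': 554.7813228126647, 'fy': 554.7813228126647, 'cx': 319.21152301899747, 'cy': 242.82967597590797, 'position': array([1.06863594, 0.40225628, 0.62521361]), 'attitude': array([0.47204541, 0.92206856, 2.05469531])}
pin_grip [([355.0, 342.0], 0.87), ([363.0, 286.0], 0.86), ([426.0, 317.0], 0.74), ([411.0, 401.0], 0.72), ([356.0, 281.0], 0.23)]
pin_tip [([361.0, 324.0], 0.83), ([502.0, 260.0], 0.74), ([405.0, 438.0], 0.71), ([355.0, 386.0], 0.68)]
tee_grip [([467.0, 284.0], 0.97)]
drift_grip [([503.0, 262.0], 0.88)]
bush_mouth [([218.0, 206.0], 0.66)]
block [([457.0, 333.0], 0.84), ([505.0, 264.0], 0.51)]
cradle [([238.0, 246.0], 0.97)]
socket_center [([357.0, 281.0], 0.51), ([233.0, 224.0], 0.18)]
plug_mid [([309.0, 329.0], 0.71)]
top {'fx': 598.3663325544524, 'fy': 598.3663325544524, 'cx': 322.1692120119906, 'cy': 252.02704092251483, 'position': array([0.38402037, 0.06178263, 0.97526862]), 'attitude': array([ 0.18637112, -0.19515997, -1.5951781 ])}
pin_grip [([172.0, 181.0], 0.95), ([269.0, 251.0], 0.93), ([208.0, 248.0], 0.65)]
pin_tip [([243.0, 211.0], 0.94), ([188.0, 
[... 264 characters left out ...]
.71)]
plug_mid [([297.0, 219.0], 0.71)]
{'t': 1.0, 'q': array([ 1.21101777e+00,  5.26944958e-02,  1.61288699e+00,  6.53297483e-06,
        1.47599059e+00, -1.18994997e-01]), 'dq': array([ 8.75084714e-05, -1.25822431e-03,  1.04868046e-03, -1.15003150e-03,
        5.44860952e-04, -1.58338981e-03]), 'effort': array([-7.37090322e-04, -3.93675756e+01, -3.70476937e+01, -1.37872457e-04,
        3.69705149e-04,  1.09532675e-05]), 'tool_pos': array([0.14903088, 0.60696081, 0.24831477]), 'tool_rot': array([-1.02999335,  1.31350826,  1.03002046]), 'contact_force': array([-0.39369257, -0.18292256,  0.67135742]), 'wrist_torque': array([0.01139351, 0.06215062, 0.00451015]), 'opening': 0.08575992647350418}
```

View pics/scene0.png

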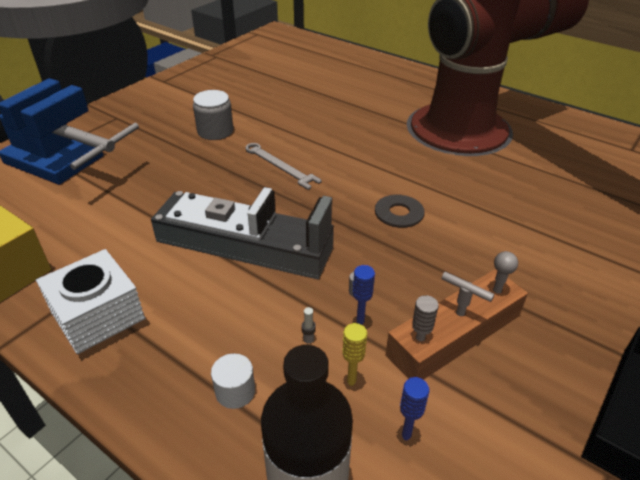

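View pics/top0.png

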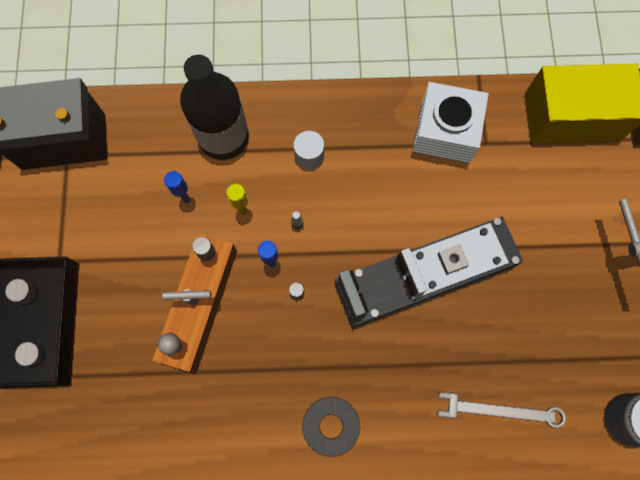

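The scene shows four candidates for the pin: blue (363,284), yellow (354,343), blue (413,398), and a bare-steel one with a ringed knob in the block at scene (425,317) / top (203,248). The steel one fits, since it is not coloured, stands in the block and has a straight knob. I'll confirm it in an enlarged crop.

Run:
```python
from h import *
ims={c:cams.get_image(c) for c in('scene','top')}
S,T=ims['scene'],ims['top']
def crop(im,x,y,w,h,k): return cv2.resize(im['pixels'][y:y+h,x:x+w],None,fx=k,fy=k,interpolation=cv2.INTER_CUBIC)
a=np.hstack([crop(S,385,280,80,60,5),crop(T,170,220,80,60,5)])
b=np.hstack([crop(S,150,180,200,150,2),crop(T,330,200,200,150,2)])
cv2.imwrite('pics/c1.png',np.vstack([a,b]))
print('pin',tri(S,(425.5,317),T,(205,248)))
for n,s,t,z in(('pin',(425.5,317),(205,248),.0925),('tee',(467,284),(186,293),.1),('drift',(503,262),(168,344),.102),('bush',(218,206),(455,257),.0745)):
    print(n,np.round(atz(S,s,z),4),np.round(atz(T,t,z),4))
for n in('pin_grip','bush_mouth','saddle','cradle','block'):
  for c in ims:
    for d in finder.regions_of(c,n)[:4]:
        r=d['region'].astype(np.uint8);m=cv2.minAreaRect(cv2.findNonZero(r))
        print(n,c,round(d['conf'],2),np.round(d['at']),r.sum(),np.round(cv2.boxPoints(m)).tolist())
```

```text
pin (array([0.6137722 , 0.23376982, 0.08950554]), np.float64(0.0044172761546778854))
pin [0.6153 0.2367 0.0925] [0.6139 0.2312 0.0925]
tee [0.5377 0.2553 0.1   ] [0.544  0.2569 0.1   ]
drift [0.4709 0.2771 0.102 ] [0.4696 0.2809 0.102 ]
bush [ 0.5929 -0.151   0.0745] [ 0.5915 -0.1522  0.0745]
pin_grip scene 0.85 [423. 315.] 879 [[409.0, 338.0], [417.0, 294.0], [440.0, 298.0], [432.0, 343.0]]
pin_grip scene 0.69 [413. 402.] 1208 [[394.0, 437.0], [405.0, 374.0], [431.0, 379.0], [421.0, 442.0]]
pin_grip scene 0.6 [356. 346.] 1050 [[338.0, 383.0], [345.0, 321.0], [368.0, 324.0], [361.0, 385.0]]
pin_grip scene 0.56 [359. 288.] 889 [[353.0, 265.0], [374.0, 265.0], [374.0, 324.0], [353.0, 324.0]]
pin_grip top 0.91 [270. 253.] 394 [[255.0, 245.0], [272.0, 238.0], [282.0, 263.0], [265.0, 270.0]]
pin_grip top 0.81 [239. 197.] 423 [[225.0, 190.0], [240.0, 182.0], [254.0, 210.0], [239.0, 218.0]]
pin_grip top 0.6 [175. 185.] 509 [[161.0, 178.0], [176.0, 167.0], [196.0, 197.0], [181.0, 208.0]]
bush_mouth scene 0.59 [225. 216.] 3471 [[165.0, 220.0], [176.0, 168.0], [280.0, 190.0], [269.0, 242.0]]
bush_mouth top 0.67 [450. 257.] 4668 [[393.0, 254.0], [491.0, 217.0], [508.0, 263.0], [411.0, 301.0]]
bush_mouth top 0.2 [295. 289.] 204 [[290.0, 283.0], [304.0, 283.0], [304.0, 299.0], [290.0, 299.0]]
saddle scene 0.82 [228. 210.] 3511 [[165.0, 193.0], [274.0, 186.0], [277.0, 238.0], [169.0, 245.0]]
saddle top 0.89 [450. 259.] 4652 [[393.0, 254.0], [490.0, 217.0], [508.0, 263.0], [411.0, 301.0]]
cradle scene 0.55 [254. 232.] 10459 [[146.0, 240.0], [165.0, 158.0], [344.0, 199.0], [325.0, 280.0]]
cradle top 0.66 [426. 269.] 9615 [[332.0, 276.0], [504.0, 211.0], [524.0, 264.0], [352.0, 329.0]]
block scene 0.65 [454. 332.] 6316 [[377.0, 338.0], [508.0, 261.0], [538.0, 311.0], [406.0, 388.0]]
block top 0.67 [198. 309.] 4823 [[153.0, 361.0], [196.0, 231.0], [239.0, 246.0], [196.0, 375.0]]
```

View pics/c1.png

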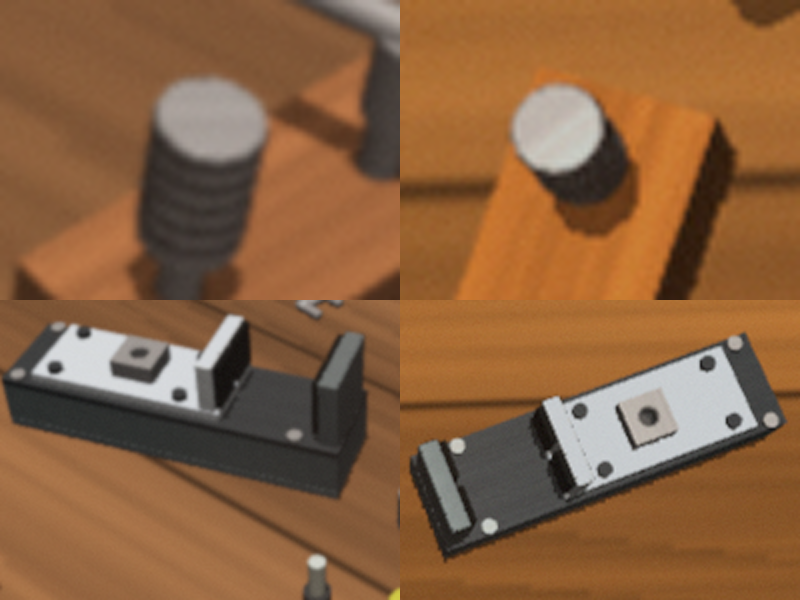

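The crop confirms the bare-steel knurled pin: its knob top is at scene (427,304), top (202,246). The bush mouth is at scene (220,206), top (454.5,258.5). Next come the knob centre, bush position and rail yaw.

Run:
```python
from h import *
S,T=[cams.get_image(c) for c in('scene','top')]
s,t=(427,303.2),(201.2,245.2)
print('knob top',tri(S,s,T,t),atz(S,s,.115),atz(T,t,.115))
s,t=(219.7,205.8),(454.2,258.2)
b=(atz(S,s,.0745)+atz(T,t,.0745))/2
print('bush',tri(S,s,T,t),atz(S,s,.0745),atz(T,t,.0745))
B=[atz(T,(330+(u+.5-400)/2-.5,200+(v+.5-300)/2-.5),.052) for u,v in((457,446),(489,526),(735,342),(771,420))]
j=(B[0]+B[1])/2;e=(B[2]+B[3])/2;x=(j-e)[:2];print(np.round(B,4),np.linalg.norm(x),'yaw',np.degrees(np.arctan2(x[1],x[0])))
print('between bolts dirs',np.degrees(np.arctan2(*(B[1]-B[0])[1::-1])),np.degrees(np.arctan2(*(B[3]-B[2])[1::-1])))
xh=x/np.linalg.norm(x);m=((j+e)/2)[:2]
print('bush along from bolt mid',(b[:2]-m)@xh, 'lat',np.cross(xh,b[:2]-m))
# other tools for the finger clearance
print('block dir', atz(T,(168,344),.102)-atz(T,t,.115))
o=ctrl.get_obs();print(np.round(rot(o['tool_rot']),3))
```

```text
knob top (array([0.61256497, 0.23336534, 0.11374887]), np.float64(0.0012580736215801521)) [0.61338166 0.23433355 0.115     ] [0.61248115 0.23253723 0.115     ]
bush (array([ 0.58977309, -0.1509181 ,  0.07312345]), np.float64(0.0005680509794079673)) [ 0.59088854 -0.14923039  0.0745    ] [ 0.58963357 -0.15083535  0.0745    ]
[[ 0.5762 -0.0029  0.052 ]
 [ 0.5121 -0.0247  0.052 ]
 [ 0.6543 -0.2308  0.052 ]
 [ 0.5891 -0.2527  0.052 ]] 0.24074406750196192 yaw 108.78715969646406
between bolts dirs -161.22713416818127 -161.47089835660205
bush along from bolt mid -0.023419723327082746 lat 0.0002336217639252805
block dir [-0.11077509  0.42216019 -0.013     ]
[[ 0.    -0.971  0.238]
 [-0.     0.238  0.971]
 [-1.    -0.    -0.   ]]<stdin>:12: DeprecationWarning: Arrays of 2-dimensional vectors are deprecated. Use arrays of 3-dimensional vectors instead. (deprecated in NumPy 2.0)
```

```bash
cat >> h.py <<'E'
def go(x,y,z,az=None):
    o=ctrl.get_obs();Rm=rot(o['tool_rot']);az0=np.degrees(np.arctan2(Rm[1,2],Rm[0,2]))
    if az is None: az=az0
    a=np.radians(az);G=np.array([[0,np.sin(a)*-1,np.cos(a)],[0,np.cos(a),np.sin(a)],[-1,0,0]])
    print('t',round(o['t'],2),'tcp',np.round(o['tool_pos'],4),'az',round(az0,2),'F',np.round(o['contact_force'],1),'op',round(o['opening'],4))
    print('shift cm',np.round(Rm.T@(np.array([x,y,z])-o['tool_pos'])*100,2),'turn deg',np.round(np.degrees(R.from_matrix(Rm.T@G).as_rotvec()),2))
E
python3 -c "
from h import *
go(.613,.2335,.2,72)"
```

```text
t 1.7 tcp [0.149  0.6069 0.2483] az 76.2 F [ 0.1 -0.1  0.7] op 0.0854
shift cm [  4.83 -53.96 -25.2 ] turn deg [ 4.2 -0.   0. ]
```

Emit:
{"api": "step_arm", "payload": {
  "moves": [
    [[1, -4, -1.9], [4.2, 0, 0], 0.7],
    [[2, -8, -3.7], [4.2, 0, 0], 0.7],
    [[3, -12, -5.6], [4.2, 0, 0], 0.7],
    [[4, -15.5, -7.2], [4.2, 0, 0], 0.7],
    [[4.8, -19, -8.9], [4.2, 0, 0], 0.7],
    [[4.8, -22.5, -10.5], [4.2, 0, 0], 0.7],
    [[4.8, -26, -12.1], [4.2, 0, 0], 0.7],
    [[4.8, -29.5, -13.8], [4.2, 0, 0], 0.7],
    [[4.8, -33, -15.4], [4.2, 0, 0], 0.7],
    [[4.8, -36.5, -17], [4.2, 0, 0], 0.7]
  ],
  "grip_force": 30
}}

```text
t: 2.53
tool_pos: [0.4643, 0.3533, 0.2005]
tool_rot: [-0.974, 1.341, 0.975]
contact_force: [1.2, -0.1, -1.0]
opening: 0.0597
```

```bash
python3 -c "
from h import *
go(.613,.2335,.17,72)"
```

```text
t 2.53 tcp [0.4643 0.3533 0.2005] az 71.99 F [ 1.2 -0.1 -1. ] op 0.0597
shift cm [  3.05 -17.84  -6.8 ] turn deg [-0.01  0.03  0.02]
```

Emit:
{"api": "step_arm", "payload": {
  "moves": [
    [[1, -3.6, -1.4], [0, 0, 0], 0.7],
    [[2, -7.2, -2.8], [0, 0, 0], 0.7],
    [[3, -10.8, -4.2], [0, 0, 0], 0.7],
    [[3, -14.4, -5.5], [0, 0, 0], 0.7],
    [[3, -17.8, -6.8], [0, 0, 0], 0.7],
    [[3, -17.8, -6.8], [0, 0, 0], 0.7],
    [[3, -17.8, -6.8], [0, 0, 0], 0.7],
    [[3, -17.8, -6.8], [0, 0, 0], 0.7],
    [[3, -17.8, -6.8], [0, 0, 0], 0.7],
    [[3, -17.8, -6.8], [0, 0, 0], 0.7]
  ]
}}

```text
t: 3.37
tool_pos: [0.6116, 0.2347, 0.1706]
tool_rot: [-0.976, 1.341, 0.976]
contact_force: [-0.2, 0.8, -1.2]
opening: 0.0595
```

Run:
```python
from h import *
S,T=[cams.get_image(c) for c in('scene','top')]
o=ctrl.get_obs();go(.613,.2335,.0925,72)
tp=o['tool_pos']; print(np.round([proj(S,tp-[0,0,.017]),proj(T,tp-[0,0,.017])],1))
c=lambda im,x,y:cv2.resize(im['pixels'][y:y+150,x:x+130],None,fx=3,fy=3,interpolation=cv2.INTER_CUBIC)
cv2.imwrite('pics/d1.png',np.hstack([c(S,360,230),c(T,130,180)]))
```

```text
t 3.47 tcp [0.6118 0.2346 0.1707] az 72.08 F [ 0.  -0.8  0. ] op 0.0598
shift cm [ 7.82 -0.14 -0.07] turn deg [0.08 0.03 0.02]
[[432.2 280.5]
 [194.5 238.9]]
```

View pics/d1.png

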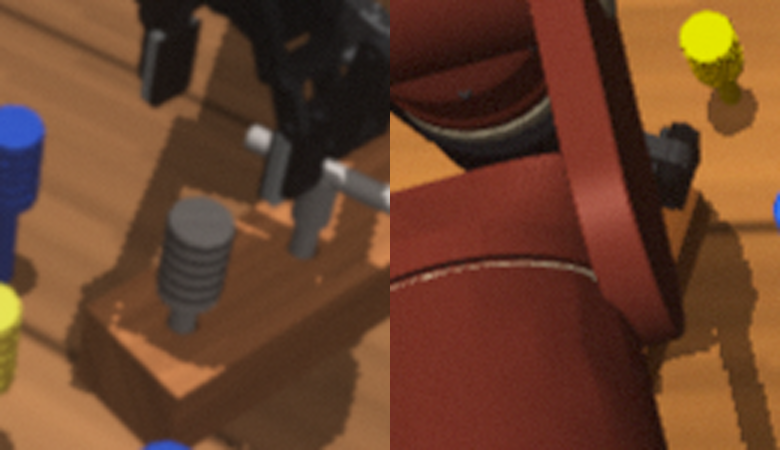

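The scene crop shows the open fingers centred at about scene (431,280), where the calibration puts them, above the steel knob top at (427,304). The arm hides the pin in the top view. Lowering onto the knob.

Emit:
{"api": "step_arm", "payload": {
  "moves": [
    [[1.5, -0.1, -0.1], [0, 0, 0], 0.7],
    [[3, -0.1, -0.1], [0, 0, 0], 0.7],
    [[4.5, -0.1, -0.1], [0, 0, 0], 0.7],
    [[6, -0.1, -0.1], [0, 0, 0], 0.7],
    [[7, -0.1, -0.1], [0, 0, 0], 0.7],
    [[7.8, -0.1, -0.1], [0, 0, 0], 0.7],
    [[7.8, -0.1, -0.1], [0, 0, 0], 0.7],
    [[7.8, -0.1, -0.1], [0, 0, 0], 0.7],
    [[7.8, -0.1, -0.1], [0, 0, 0], 0.2],
    [[7.8, -0.1, -0.1], [0, 0, 0], 0.2]
  ],
  "grip_force": 30
}}

```text
t: 4.3
tool_pos: [0.6134, 0.2336, 0.094]
tool_rot: [-0.976, 1.338, 0.975]
contact_force: [-0.2, 0.6, 0.2]
opening: 0.0364
```

Emit:
{"api": "step_arm", "payload": {
  "moves": [
    [[0, 0, 0], [0, 0, 0], 0.1],
    [[0, 0, 0], [0, 0, 0], 0.1],
    [[0, 0, 0], [0, 0, 0], 0.1],
    [[0, 0, 0], [0, 0, 0], 0.1],
    [[0, 0, 0], [0, 0, 0], 0.1],
    [[0, 0, 0], [0, 0, 0], 0.1],
    [[0, 0, 0], [0, 0, 0], 0.1],
    [[0, 0, 0], [0, 0, 0], 0.1],
    [[0, 0, 0], [0, 0, 0], 0.1],
    [[0, 0, 0], [0, 0, 0], 0.1]
  ]
}}

```text
t: 5.13
tool_pos: [0.6138, 0.2337, 0.0946]
tool_rot: [-0.976, 1.337, 0.974]
contact_force: [-0.0, 0.6, 4.3]
opening: 0.0274
```

Emit:
{"api": "step_arm", "payload": {
  "moves": [
    [[-1, 0, 0], [0, 0, 0], 0.1],
    [[-2, 0, 0], [0, 0, 0], 0.1],
    [[-3.5, 0, 0], [0, 0, 0], 0.1],
    [[-5, 0, 0], [0, 0, 0], 0.1],
    [[-7, 0, 0], [0, 0, 0], 0.1],
    [[-9, 0, 0], [0, 0, 0], 0.1],
    [[-11, 0, 0], [0, 0, 0], 0.1],
    [[-13, 0, 0], [0, 0, 0], 0.1],
    [[-13.5, 0, 0], [0, 0, 0], 0.1],
    [[-13.5, 0, 0], [0, 0, 0], 0.1]
  ]
}}

```text
t: 5.97
tool_pos: [0.6143, 0.2338, 0.2335]
tool_rot: [-0.977, 1.332, 0.972]
contact_force: [-0.6, 0.4, -2.4]
opening: 0.0272
```

```bash
python3 -c "
from h import *
go(.5902,-.150,.23,108.7)"
```

```text
t 5.97 tcp [0.6143 0.2338 0.2335] az 72.08 F [-0.6  0.4 -2.4] op 0.0272
shift cm [  0.23  -9.51 -37.26] turn deg [-36.62   0.14   0.51]
```

Emit:
{"api": "step_arm", "payload": {
  "moves": [
    [[0, -0.7, -2.5], [-3, 0, 0], 0.1],
    [[0, -1.6, -6], [-7, 0, 0], 0.1],
    [[0, -2.5, -9.7], [-11, 0, 0], 0.1],
    [[0, -3.4, -13.4], [-15, 0, 0], 0.1],
    [[0, -4.4, -17.2], [-19, 0, 0], 0.1],
    [[0, -5.4, -21], [-23, 0, 0], 0.1],
    [[0, -6.3, -24.7], [-27, 0, 0], 0.1],
    [[0, -7.3, -28.4], [-30, 0, 0], 0.1],
    [[0, -8.1, -31.8], [-33, 0, 0.3], 0.1],
    [[0, -8.8, -34.5], [-36, 0, 0.5], 0.1]
  ]
}}

```text
t: 6.8
tool_pos: [0.5903, -0.1239, 0.2306]
tool_rot: [-1.435, 1.042, 1.442]
contact_force: [-0.5, 0.4, -1.3]
opening: 0.0272
```

```bash
python3 -c "
from h import *
go(.5902,-.150,.185,108.7)"
```

```text
t 6.8 tcp [ 0.5903 -0.1239  0.2306] az 108.14 F [-0.5  0.4 -1.3] op 0.0272
shift cm [ 4.56  0.82 -2.5 ] turn deg [-0.56  0.22 -0.12]
```

Emit:
{"api": "step_arm", "payload": {
  "moves": [
    [[0, 0.3, -1], [-0.5, 0, 0], 0.1],
    [[0, 0.8, -2.5], [-0.5, 0.2, 0], 0.1],
    [[1, 0.8, -2.5], [-0.5, 0.2, 0], 0.1],
    [[2.5, 0.8, -2.5], [-0.5, 0.2, 0], 0.1],
    [[4, 0.8, -2.5], [-0.5, 0.2, 0], 0.1],
    [[4.6, 0.8, -2.5], [-0.5, 0.2, 0], 0.1],
    [[4.6, 0.8, -2.5], [-0.5, 0.2, 0], 0.1],
    [[4.6, 0.8, -2.5], [-0.5, 0.2, 0], 0.1],
    [[4.6, 0.8, -2.5], [-0.5, 0.2, 0], 0.1],
    [[4.6, 0.8, -2.5], [-0.5, 0.2, 0], 0.1]
  ]
}}

```text
t: 7.63
tool_pos: [0.5911, -0.1499, 0.1859]
tool_rot: [-1.446, 1.038, 1.445]
contact_force: [-0.3, 0.4, -1.0]
opening: 0.0272
```

Run:
```python
from h import *
S,T=[cams.get_image(c) for c in('scene','top')]
go(.5902,-.150,.17,108.7)
o=ctrl.get_obs();tp=o['tool_pos'];Rm=rot(o['tool_rot'])
tip=tp+Rm[:,0]*.0866; print('tip',tip,Rm[:,0])
print(np.round([proj(S,tip),proj(T,tip),proj(S,[.5902,-.15,.0745])],1))
print([(c,n,[(np.round(d['at'],1).tolist(),round(d['conf'],2)) for d in finder.tip_of(c,n)][:5]) for c in('scene','top') for n in('pin_tip','bush_mouth')])
c=lambda im,x,y:cv2.resize(im['pixels'][y:y+100,x:x+80],None,fx=5,fy=5,interpolation=cv2.INTER_CUBIC)
cv2.imwrite('pics/e1.png',np.hstack([c(S,180,140),c(T,415,195)]))
```

```text
t 7.73 tcp [ 0.5909 -0.15    0.1857] az 108.65 F [-0.5  1.3 -1.5] op 0.0272
shift cm [1.57 0.07 0.02] turn deg [-0.05 -0.05 -0.04]
tip [ 0.59091731 -0.15008128  0.09914621] [-3.39732959e-04 -9.65332021e-04 -9.99999476e-01]
[[217.6 193.3]
 [457.2 253.6]
 [219.7 205.4]]
[('scene', 'pin_tip', [([359.9, 323.1], 0.9), ([404.6, 437.9], 0.76), ([350.1, 382.9], 0.72), ([220.4, 192.0], 0.68)]), ('scene', 'bush_mouth', [([219.6, 206.9], 0.65)]), ('top', 'pin_tip', [([269.8, 265.4], 0.92), ([244.2, 211.5], 0.87), ([188.4, 201.2], 0.83)]), ('top', 'bush_mouth', [([455.7, 256.0], 0.6), ([294.1, 293.4], 0.34)])]
```

View pics/e1.png

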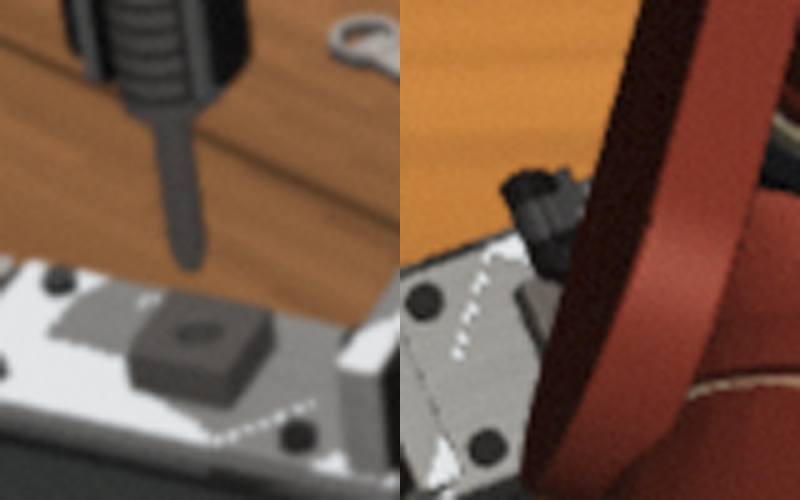

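The scene crop shows the pin upright in the grip, tip at about scene (218,193), matching the predicted (217.6,193.3). The bush hole is at (219.7,206), directly below. Lowering gently.

Emit:
{"api": "step_arm", "payload": {
  "moves": [
    [[0.6, 0, 0], [0, 0, 0], 0.1],
    [[1.2, 0, 0], [0, 0, 0], 0.1],
    [[1.7, 0, 0], [0, 0, 0], 0.1],
    [[2.1, 0, 0], [0, 0, 0], 0.1],
    [[2.4, 0, 0], [0, 0, 0], 0.1],
    [[2.7, 0, 0], [0, 0, 0], 0.1],
    [[2.9, 0, 0], [0, 0, 0], 0.1],
    [[3.1, 0, 0], [0, 0, 0], 0.1],
    [[3.1, 0, 0], [0, 0, 0], 0.1],
    [[3.1, 0, 0], [0, 0, 0], 0.1]
  ],
  "grip_force": 25
}}

```text
t: 8.77
tool_pos: [0.5906, -0.1501, 0.1541]
tool_rot: [-1.444, 1.039, 1.445]
contact_force: [0.3, 0.3, -1.4]
opening: 0.0272
```

Run:
```python
from h import *
go(.5906,-.1497,.15,108.7)
print(ctrl.get_obs()['wrist_torque'])
```

```text
t 8.77 tcp [ 0.5906 -0.1501  0.1541] az 108.64 F [ 0.3  0.3 -1.4] op 0.0272
shift cm [ 0.41 -0.01  0.04] turn deg [-0.06 -0.01 -0.07]
[ 0.08033257 -0.11431913  0.05957371]
```

Emit:
{"api": "step_arm", "payload": {
  "moves": [
    [[0.15, 0, 0], [0, 0, 0], 0.1],
    [[0.3, 0, 0], [0, 0, 0], 0.1],
    [[0.45, 0, 0], [0, 0, 0], 0.1],
    [[0.6, 0, 0], [0, 0, 0], 0.1],
    [[0.75, 0, 0], [0, 0, 0], 0.1],
    [[0.9, 0, 0], [0, 0, 0], 0.1],
    [[1.05, 0, 0], [0, 0, 0], 0.1],
    [[1.2, 0, 0], [0, 0, 0], 0.1],
    [[1.2, 0, 0], [0, 0, 0], 0.1],
    [[1.2, 0, 0], [0, 0, 0], 0.1]
  ]
}}

```text
t: 9.6
tool_pos: [0.5906, -0.1501, 0.1419]
tool_rot: [-1.444, 1.038, 1.446]
contact_force: [1.1, 1.4, -3.5]
opening: 0.0272
```

Run:
```python
from h import *
go(.5906,-.1497,.15,108.7)
print(ctrl.get_obs()['wrist_torque'])
```

```text
t 9.6 tcp [ 0.5906 -0.1501  0.1419] az 108.64 F [ 1.1  1.4 -3.5] op 0.0272
shift cm [-0.81 -0.01  0.04] turn deg [-0.06 -0.01 -0.07]
[ 0.00788573 -0.27305888  0.00214063]
```

Emit:
{"api": "step_arm", "payload": {
  "moves": [
    [[0.2, 0, 0], [0, 0, 0], 0.1],
    [[0.4, 0, 0], [0, 0, 0], 0.1],
    [[0.6, 0, 0], [0, 0, 0], 0.1],
    [[0.8, 0, 0], [0, 0, 0], 0.1],
    [[1.0, 0, 0], [0, 0, 0], 0.1],
    [[1.2, 0, 0], [0, 0, 0], 0.1],
    [[1.4, 0, 0], [0, 0, 0], 0.1],
    [[1.6, 0, 0], [0, 0, 0], 0.1],
    [[1.6, 0, 0], [0, 0, 0], 0.1],
    [[1.6, 0, 0], [0, 0, 0], 0.1]
  ]
}}

```text
t: 10.43
tool_pos: [0.5906, -0.15, 0.1256]
tool_rot: [-1.444, 1.038, 1.446]
contact_force: [1.8, -0.6, -3.3]
opening: 0.0271
```

Run:
```python
from h import *
go(.5906,-.1497,.1226,108.7)
print(ctrl.get_obs()['wrist_torque'])
```

```text
t 10.43 tcp [ 0.5906 -0.15    0.1256] az 108.64 F [ 1.8 -0.6 -3.3] op 0.0271
shift cm [ 0.3  -0.01  0.03] turn deg [-0.06 -0.   -0.07]
[-0.01556815 -0.35133386 -0.02816278]
```

Emit:
{"api": "step_arm", "payload": {
  "moves": [
    [[0.05, 0, 0], [0, 0, 0], 0.1],
    [[0.1, 0, 0], [0, 0, 0], 0.1],
    [[0.15, 0, 0], [0, 0, 0], 0.1],
    [[0.2, 0, 0], [0, 0, 0], 0.1],
    [[0.25, 0, 0], [0, 0, 0], 0.1],
    [[0.3, 0, 0], [0, 0, 0], 0.1],
    [[0.35, 0, 0], [0, 0, 0], 0.1],
    [[0.4, 0, 0], [0, 0, 0], 0.1],
    [[0.4, 0, 0], [0, 0, 0], 0.1],
    [[0.4, 0, 0], [0, 0, 0], 0.1]
  ]
}}

```text
t: 11.27
tool_pos: [0.5908, -0.1501, 0.1219]
tool_rot: [-1.445, 1.038, 1.445]
contact_force: [0.3, 0.4, 0.6]
opening: 0.0272
```

Run:
```python
from h import *
go(.5906,-.1497,.1226,108.7)
print(ctrl.get_obs()['wrist_torque'])
```

```text
t 11.27 tcp [ 0.5908 -0.1501  0.1219] az 108.64 F [0.3 0.4 0.6] op 0.0272
shift cm [-0.07  0.    0.04] turn deg [-0.06 -0.01 -0.05]
[ 0.09007056 -0.10060617 -0.00303494]
```

Emit:
{"api": "step_arm", "payload": {
  "moves": [
    [[0.1, 0, 0], [0, 0, 0], 0.1],
    [[0.1, 0, 0.1], [0, 0, 0], 0.1],
    [[0.1, 0, 0.2], [0, 0, 0], 0.1],
    [[0.1, 0, 0.3], [0, 0, 0], 0.1],
    [[0.1, 0, 0.4], [0, 0, 0], 0.1],
    [[0.1, 0, 0.5], [0, 0, 0], 0.1],
    [[0.1, 0, 0.6], [0, 0, 0], 0.1],
    [[0.1, 0, 0.6], [0, 0, 0], 0.1],
    [[0.1, 0, 0.6], [0, 0, 0], 0.1],
    [[0.1, 0, 0.6], [0, 0, 0], 0.1]
  ]
}}

```text
t: 12.1
tool_pos: [0.5891, -0.1445, 0.1213]
tool_rot: [-1.445, 1.038, 1.444]
contact_force: [2.0, -2.8, 2.3]
opening: 0.0271
```

```bash
cat > p.py <<'E'
from h import *
o=ctrl.get_obs();u=np.array([np.cos(np.radians(108.7)),np.sin(np.radians(108.7))]);f=o['contact_force'][:2]
d=o['tool_pos'][:2]-[.5908,-.1501];v=np.array([-u[1],u[0]])
print('along mm',round(d@u*1e3,2),'lat',round(d@v*1e3,2),'z',round(o['tool_pos'][2],4),'F along',round(f@u,1),'lat',round(f@v,1),'z',round(o['contact_force'][2],1),'M',np.round(o['wrist_torque'],2),'xaxis',np.round(rot(o['tool_rot'])[:,0],4))
E
python3 p.py
```

```text
along mm 5.88 lat -0.21 z 0.1213 F along -3.3 lat -1.0 z 2.3 M [-0.76 -0.42  0.04] xaxis [-0.e+00 -8.e-04 -1.e+00]
```

Emit:
{"api": "step_arm", "payload": {
  "moves": [
    [[0.05, 0, 0.1], [0, 0, 0], 0.1],
    [[0.05, 0, 0.2], [0, 0, 0], 0.1],
    [[0.05, 0, 0.3], [0, 0, 0], 0.1],
    [[0.05, 0, 0.4], [0, 0, 0], 0.1],
    [[0.05, 0, 0.5], [0, 0, 0], 0.1],
    [[0.05, 0, 0.6], [0, 0, 0], 0.1],
    [[0.05, 0, 0.7], [0, 0, 0], 0.1],
    [[0.05, 0, 0.7], [0, 0, 0], 0.1],
    [[0.05, 0, 0.7], [0, 0, 0], 0.1],
    [[0.05, 0, 0.7], [0, 0, 0], 0.1]
  ]
}}

```text
t: 12.93
tool_pos: [0.5869, -0.1376, 0.1207]
tool_rot: [-1.445, 1.038, 1.445]
contact_force: [1.9, -1.7, 3.8]
opening: 0.0271
```

```bash
python3 p.py
```

```text
along mm 13.12 lat -0.27 z 0.1207 F along -2.2 lat -1.2 z 3.8 M [-0.66 -0.45  0.  ] xaxis [-1.e-04 -3.e-04 -1.e+00]
```

Emit:
{"api": "step_arm", "payload": {
  "moves": [
    [[0, 0, 0.1], [0, 0, 0], 0.1],
    [[0, 0, 0.2], [0, 0, 0], 0.1],
    [[0, 0, 0.3], [0, 0, 0], 0.1],
    [[0, 0, 0.4], [0, 0, 0], 0.1],
    [[0, 0, 0.5], [0, 0, 0], 0.1],
    [[0, 0, 0.6], [0, 0, 0], 0.1],
    [[0, 0, 0.6], [0, 0, 0], 0.1],
    [[0, 0, 0.6], [0, 0, 0], 0.1],
    [[0, 0, 0.6], [0, 0, 0], 0.1],
    [[0, 0, 0.6], [0, 0, 0], 0.1]
  ]
}}

```text
t: 13.77
tool_pos: [0.5842, -0.1313, 0.1197]
tool_rot: [-1.443, 1.038, 1.447]
contact_force: [1.6, 1.1, -3.2]
opening: 0.0277
```

```bash
python3 p.py
```

```text
along mm 19.94 lat 0.27 z 0.1197 F along 0.5 lat -1.8 z -3.2 M [ 0.21 -0.27  0.01] xaxis [-0.0023  0.0011 -1.    ]
```

Emit:
{"api": "step_arm", "payload": {
  "moves": [
    [[0.05, 0, 0], [0, 0, 0], 0.1],
    [[0.1, 0, 0], [0, 0, 0], 0.1],
    [[0.15, 0, 0], [0, 0, 0], 0.1],
    [[0.2, 0, 0], [0, 0, 0], 0.1],
    [[0.25, 0, 0], [0, 0, 0], 0.1],
    [[0.3, 0, 0], [0, 0, 0], 0.1],
    [[0.3, 0, 0], [0, 0, 0], 0.1],
    [[0.3, 0, 0], [0, 0, 0], 0.1],
    [[0.3, 0, 0], [0, 0, 0], 0.1],
    [[0.3, 0, 0], [0, 0, 0], 0.1]
  ]
}}

```text
t: 14.6
tool_pos: [0.5841, -0.1313, 0.1167]
tool_rot: [-1.443, 1.038, 1.447]
contact_force: [2.7, -0.4, -1.8]
opening: 0.0269
```

```bash
python3 p.py
```

```text
along mm 19.94 lat 0.28 z 0.1167 F along -1.3 lat -2.4 z -1.8 M [ 0.06 -0.45  0.04] xaxis [-0.0023  0.0011 -1.    ]
```

Emit:
{"api": "step_arm", "payload": {
  "moves": [
    [[0.05, -0.03, 0], [0, 0, 0], 0.1],
    [[0.1, -0.03, 0], [0, 0, 0], 0.1],
    [[0.15, -0.03, 0], [0, 0, 0], 0.1],
    [[0.2, -0.03, 0], [0, 0, 0], 0.1],
    [[0.25, -0.03, 0], [0, 0, 0], 0.1],
    [[0.3, -0.03, 0], [0, 0, 0], 0.1],
    [[0.35, -0.03, 0], [0, 0, 0], 0.1],
    [[0.4, -0.03, 0], [0, 0, 0], 0.1],
    [[0.4, -0.03, 0], [0, 0, 0], 0.1],
    [[0.4, -0.03, 0], [0, 0, 0], 0.1]
  ]
}}

```text
t: 15.43
tool_pos: [0.5843, -0.1312, 0.1124]
tool_rot: [-1.442, 1.038, 1.447]
contact_force: [1.6, -0.3, -2.9]
opening: 0.0274
```

```bash
python3 p.py
```

```text
along mm 20.0 lat 0.13 z 0.1124 F along -0.8 lat -1.4 z -2.9 M [ 0.01 -0.2   0.02] xaxis [-0.0027  0.0011 -1.    ]
```

Emit:
{"api": "step_arm", "payload": {
  "moves": [
    [[0.1, -0.01, 0], [0, 0, 0], 0.1],
    [[0.2, -0.01, 0], [0, 0, 0], 0.1],
    [[0.3, -0.01, 0], [0, 0, 0], 0.1],
    [[0.4, -0.01, 0], [0, 0, 0], 0.1],
    [[0.5, -0.01, 0], [0, 0, 0], 0.1],
    [[0.6, -0.01, 0], [0, 0, 0], 0.1],
    [[0.7, -0.01, 0], [0, 0, 0], 0.1],
    [[0.8, -0.01, 0], [0, 0, 0], 0.1],
    [[0.9, -0.01, 0], [0, 0, 0], 0.1],
    [[0.9, -0.01, 0], [0, 0, 0], 0.1]
  ]
}}

```text
t: 16.27
tool_pos: [0.5843, -0.1311, 0.1032]
tool_rot: [-1.442, 1.038, 1.448]
contact_force: [0.7, 0.5, -2.7]
opening: 0.0271
```

```bash
python3 p.py
```

```text
along mm 20.08 lat 0.11 z 0.1032 F along 0.3 lat -0.8 z -2.7 M [ 0.05 -0.2  -0.  ] xaxis [-0.0029  0.0012 -1.    ]
```

Still free. Another 4.5 mm in fine steps.

Emit:
{"api": "step_arm", "payload": {
  "moves": [
    [[0.1, 0, 0], [0, 0, 0], 0.1],
    [[0.2, 0, 0], [0, 0, 0], 0.1],
    [[0.3, 0, 0], [0, 0, 0], 0.1],
    [[0.33, 0, 0], [0, 0, 0], 0.1],
    [[0.36, 0, 0], [0, 0, 0], 0.1],
    [[0.39, 0, 0], [0, 0, 0], 0.1],
    [[0.42, 0, 0], [0, 0, 0], 0.1],
    [[0.45, 0, 0], [0, 0, 0], 0.1],
    [[0.45, 0, 0], [0, 0, 0], 0.1],
    [[0.45, 0, 0], [0, 0, 0], 0.1]
  ]
}}

```text
t: 17.1
tool_pos: [0.5843, -0.1312, 0.0992]
tool_rot: [-1.442, 1.038, 1.448]
contact_force: [-2.1, 1.0, 3.5]
opening: 0.027
```

```bash
python3 p.py
```

```text
along mm 20.03 lat 0.08 z 0.0992 F along 1.6 lat 1.6 z 3.5 M [ 0.1   0.28 -0.02] xaxis [-0.0029  0.0011 -1.    ]
```

The knob seats at TCP z 0.0992, against 0.0991 expected, so I'll release it.

Emit:
{"api": "step_arm", "payload": {
  "moves": [
    [[0, 0, 0], [0, 0, 0], 0.4],
    [[0, 0, 0], [0, 0, 0], 0.5],
    [[0, 0, 0], [0, 0, 0], 0.65],
    [[0, 0, 0], [0, 0, 0], 0.65],
    [[0, 0, 0], [0, 0, 0], 0.65],
    [[0, 0, 0], [0, 0, 0], 0.65],
    [[0, 0, 0], [0, 0, 0], 0.65],
    [[0, 0, 0], [0, 0, 0], 0.65],
    [[-0.5, 0, 0], [0, 0, 0], 0.65],
    [[-1, 0, 0], [0, 0, 0], 0.65]
  ]
}}

```text
t: 17.93
tool_pos: [0.5841, -0.1311, 0.1092]
tool_rot: [-1.442, 1.038, 1.448]
contact_force: [0.7, 0.2, 0.7]
opening: 0.0558
```

Emit:
{"api": "step_arm", "payload": {
  "moves": [
    [[-1, 0, 0], [0, 0, 0], 0.65],
    [[-2.5, 0, 0], [0, 0, 0], 0.65],
    [[-4, 0, 0], [0, 0, 0], 0.65],
    [[-6, 0, 0], [0, 0, 0], 0.65],
    [[-8, 0, 0], [0, 0, 0], 0.65],
    [[-10, 0, 0], [0, 0, 0], 0.65],
    [[-12, 0, 0], [0, 0, 0], 0.65],
    [[-14, 0, 0], [0, 0, 0], 0.65],
    [[-15, 0, 0], [0, 0, 0], 0.65],
    [[-15, 0, 0], [0, 0, 0], 0.65]
  ]
}}

```text
t: 18.77
tool_pos: [0.5861, -0.1318, 0.2637]
tool_rot: [-1.447, 1.036, 1.442]
contact_force: [0.0, -0.5, 0.4]
opening: 0.0557
```

```bash
python3 p.py
python3 - <<'E'
from h import *
S=cams.get_image('scene')
P=[.5843,-.1312]
print([np.round(proj(S,P+[z]),1) for z in(.0745,.1195)])
c=lambda im,x,y:cv2.resize(im['pixels'][y:y+100,x:x+130],None,fx=6,fy=6,interpolation=cv2.INTER_CUBIC)
cv2.imwrite('pics/f1.png',c(S,180,140))
E
```

```text
along mm 18.83 lat -1.45 z 0.2637 F along -0.4 lat 0.1 z 0.4 M [-0.05  0.05  0.09] xaxis [ 3.e-03 -9.e-04 -1.e+00]
[array([230.7, 207.9]), array([227.8, 185.1])]
```

View pics/f1.png

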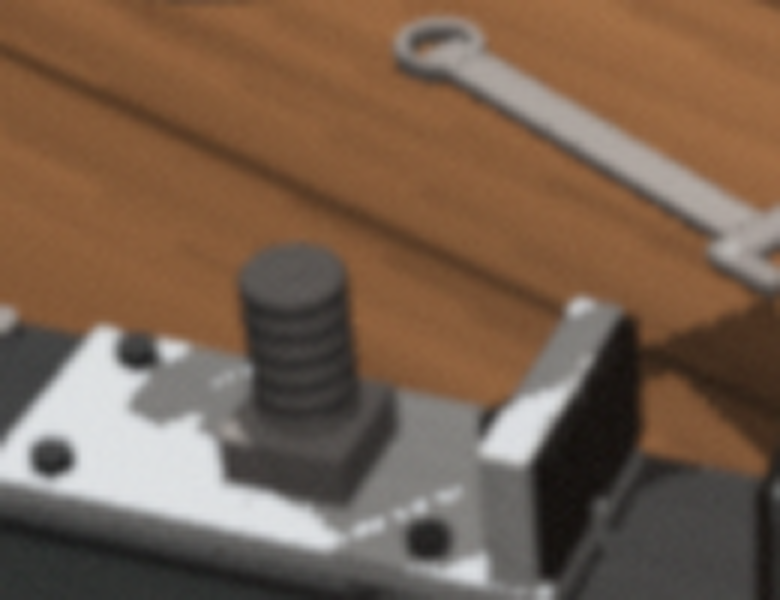

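The crop shows the knob upright and flush on the bush, its top at about scene (229,187) against the predicted (228,185). The gripper is clear, so I'm handing in.

```bash
python3 -c "
from station import ctrl
print(ctrl.finish_job())"
```

```text
the job is handed in; nothing more can be done
None
```

The lock pin is home in the hidden hole with its knob resting on the bush. I let go of it and handed the job in at about 19 s of the 54 s allowed; no verdict is reported.

- **Getting there:** I took the bare-steel knurled pin from the block and lowered it into the bush. Pressing on the bar with up to about 6 N, I slid the saddle about 20 mm until the pin dropped. It then went down freely, and I pressed it home with about 6 N.
- **Seating:** contact came at a tool height of 0.0992 m, against 0.0991 m expected. The last picture shows the knob upright and flush on the bush, within about 2 pixels of where it was predicted.
- **Forces:** the highest I read were about 4 N at the wrist, including the pin's weight. I read forces only at the end of each move call, and contact between the pin and the cradle is not measured directly.
- **Release:** the gripper opened without disturbing the pin and stands about 16 cm above it, with contact force near zero.
- **Not checked:** I did not measure the other tools, the socket or the spark plug again afterwards. The arm's path kept clear of them.

No check failed or disagreed.

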